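# Check a tea tray's glued corner with a square

### The job

Pick the corner square up from its cork mat by the orange grip and push it into the inside corner of the half-built wooden tray, so that it sits flush against both rails without a gap; keep it pressed there for about 2 seconds with a light, steady pressure of about 6 N on each rail, never more than 18 N. Then set the square down flat in the middle of its cork mat again, without dropping it, and let go. Leave the mug, the jar and the tin alone.

Things in the scene. Friction and masses are not known exactly. Their poses are not given: they have to be found in the camera images.
- square: corner square, 0.28 kg: aluminium L lying flat, 18 mm high, legs 22 mm wide; origin under the middle of its orange grip. Its two straight OUTER faces check the corner: one at y = +50 mm (x from -70 to +35), looking to its +y; one at x = +50 mm (y from -70 to +28), looking to its +x. The L's outer corner is cut away. z up
- square_grip (a point): middle of the orange upright grip bar, 46 mm above the square's underside; axes as the square's. The bar is 20 mm thick along the square's own diagonal (+x+y, towards the L's corner), 60 mm long across that diagonal, and stands 16 to 76 mm above the underside: pinch it from above across the 20 mm
- tray: half-built tray, fixed on a black non-slip mat: plywood board 260 (x) by 220 (y) mm, upper face 15 mm above the worktop. Origin on the worktop under its middle, z up. Varnished wooden rails A (+y edge) and B (+x edge), 20 mm thick, tops 43 mm above the worktop, do not give; other edges open. Flush: square's axes along the tray's, its +y face on A, its +x face on B
- tray_corner (a point): drawn inside corner of the rails, on the board's upper face; axes as the tray's. Rail A runs from here to -x, inner face looking to -y; rail B to -y, inner face looking to -x. Glued by hand: each is parallel to the tray's axes, but its inner face stands anywhere up to 4 mm inward or outward of this point; this must be felt (and drag along one rail can feel like the other)
- mat: square cork mat, 220 by 220 mm and 4 mm thick, fixed on the worktop, on which the square starts and ends; origin at the middle of its underside. The tray and the mat may change sides from run to run
- mug: white mug, 80 mm across and 95 mm high, standing on the worktop; origin under its middle; leave alone
- jar: clear jar with a blue lid, 76 mm across and 125 mm high; origin under its middle; leave alone
- tin: tin can with a red label, 74 mm across and 110 mm high; origin under its middle; leave alone
Not all that is in view belongs to the job. Leave any green or red look-alike of the square alone.

How it is judged:
By the outcome, as a careful person would: the job done as asked, in the order asked, and still so for the second after the job is handed in, with the robot touching nothing.
It also fails if it takes over 72 s, if anything falls off the work surface, if the arm or the gripper's body presses on something with over 40 N, if the wrist force passes 120 N, or if a joint passes its speed limit or range.

### The arm

A 7-joint arm with a two-finger parallel gripper is mounted at the origin on the work surface. World frame = base frame: x ahead of the robot, y to its left, z up, the work surface at z = 0. Lengths are in m, angles in rad, forces in N, time in s.
With the tool pointing down it reaches from about 0.425 to 0.925 m from the base axis. Payload 6.8 kg.
Tool frame: the origin (TCP) lies at the very end of the fingers, on their centre line; the grasp point (between the pads) lies 19 mm behind it; x points along the fingers, y is the direction in which the jaws open and shut, and the axes are right-handed (so a half turn about x gives the same grasp; the last joint's range is limited). The gripper opens to 85 mm and grips with 20 to 120 N. Pads are 22 mm wide; open, the fingers measure 114 mm over their backs; the gripper's body (76 mm by 85 mm) begins 54 mm behind the grasp point. The pads swing forward as they close: fully open they stand 13 mm farther back than shut.
Start: joints at [-0.108, 0.477, 0.022, 1.555, -0.011, 1.109, -0.083], TCP at [0.675, 0, 0.231] pointing down, gripper open.
Joint ranges: [-2.96, 2.96], [-0.34, 2.1], [-1.41, 1.46], [0.24, 2.44], [-1.37, 4.51], [0.17, 1.92], [-2.96, 2.96]. Speed limits (rad/s): [2.39, 2.39, 3.14, 3.14, 3.14, 3.14, 3.14].

### API

Orientations are given as a rotation vector (axis times angle).
In Python, from bench import get_obs, grab_frame, camera_info, hand_in gives the robot as it stands.
- The arm moves only by the tool apply_moves, never from a script. Its argument "series" is text: rows parted by semicolons, each of 7 numbers parted by spaces: the turn, a rotation vector about the tool's x, y, z in rad, then the shift along the tool's x, y, z in m, then the opening, from 0 (shut) to 1 (fully open). In form: wx wy wz tx ty tz hand; .... A call has 1 to 12 rows; each row is the pose to reach, as a shift and turn from the pose commanded when the call began, along the tool's axes at that moment; what a row does not reach only later rows make up. A row lasts 1/8 s, in which the tool goes at most 62.5 mm and 10.7 degrees, less where a joint would pass 70% of its speed; a pose out of reach is approached as far as the arm can. A call with a gripper value outside its range is refused whole. The fingers move at their own pace and stop on an object; "force" is the grip in N (left out, the last holds). Time passes only in rows, so rows that repeat a pose let the fingers close. It gives the time, the measured TCP pose, the force and the opening at its end, in the units of the state.
- get_obs(): the state, without advancing time (a new reading comes with each control period).
- grab_frame(name): name is "scene" or "side" or "wrist"; returns the picture (480x640x3 uint8, blue, green, red); there is no depth.
- camera_info(name): a dict with "fov_y" (degrees; the focal length in pixels is half the picture's height over the tangent of half this angle, whatever the lens; pixels are square), "cx", "cy" (the principal point, pixels), "rvec" (rotation vector, rad) and "tvec" (3), from world to camera coordinates, as OpenCV has them. Camera axes: x right, y down, z forward; pixel columns grow to the right and rows downward; lengths in m; the calibration is good to about 2 mm. The wrist camera is an equidistant fisheye: a pixel r from the principal point sees the ray r / f radians off the axis. A picture is of the moment at which its call begins: read the wrist's pose just before it. camera_info takes no time and is no camera call; for the wrist camera it gives the pose at the moment of the call.
- hand_in(): hands the job in, once; it reports no verdict.
The state is a dict: "clock": time; "joints": joint angles; "qvel": joint speeds; "tau": joint torques, N m; "tcp_pos": TCP position; "orientation": TCP orientation; "contact_force": force on the tool from outside, world axes, zero at the start; "moment": the same for the moment, N m; "grip_width": finger opening in m.
Only numpy, scipy, OpenCV 4.12 (cv2) and the standard library are available. Lean on these libraries where they do the work, as an engineer would, in place of code of your own. Each camera call takes 0.05 s, during which the arm holds its last target.

## Working session

There is one attempt and no reset: what is moved stays moved. The work goes in short steps, Python scripts to look and compute and a tool call to move; the robot and the scene stay as the last step left them, time stands still between calls to the robot, and variables do not carry over. Pictures are saved under pics/ and viewed, and the job is handed in when it is done.

Besides the shell and the picture viewer there is one more tool, called after "Emit:" as name(argument=value, ...), one argument or row to a line, values as JSON. apply_moves: Moves the arm, as the interface text tells. Its arguments: {"type":"object","properties":{"series":{"type":"string"},"force":{"type":"number"}},"required":["series"]}

```bash
mkdir -p pics; ls; python3 - <<'E'
from bench import *
import cv2
for n in ("scene","side","wrist"):
    ci=camera_info(n); print(n,ci)
    cv2.imwrite(f"pics/{n}0.png",grab_frame(n))
print(get_obs())
E
```

```text
pics
scene {'fov_y': 43.459245975638225, 'cx': 327.7654167753975, 'cy': 239.2753052056608, 'rvec': array([ 1.00564845,  2.66486692, -0.78025204]), 'tvec': array([ 0.39275635, -0.2376004 ,  1.57420572])}
side {'fov_y': 43.91941964891565, 'cx': 318.5324892879807, 'cy': 245.32140452236862, 'rvec': array([ 0.48818364, -2.81601159,  1.03627802]), 'tvec': array([0.47096036, 0.17853509, 1.68980262])}
wrist {'fov_y': 65.70646984690485, 'cx': 321.40568509460724, 'cy': 238.1324565235165, 'rvec': array([-2.80732848e+00, -9.35387273e-04,  3.28006164e-03]), 'tvec': array([-0.67370945, -0.04433638,  0.38143579])}
{'clock': 0.15, 'joints': array([-0.10809278,  0.47761717,  0.02234107,  1.55620308, -0.01149632,
        1.10928182, -0.08309321]), 'qvel': array([ 0.00028887, -0.00207681,  0.00185263, -0.00180374, -0.00049748,
       -0.00032383, -0.00138962]), 'tau': array([ 1.55385478e-03, -5.96924365e+01,  1.60940632e+00, -2.81490952e+01,
        1.26662746e-02,  6.56643446e-03,  5.58682734e-05]), 'tcp_pos': array([ 6.74556444e-01, -7.32750090e-06,  2.30553268e-01]), 'orientation': array([ 1.20845854,  1.2101542 , -1.21024225]), 'contact_force': array([ 0.19640738, -0.16648001,  0.16611036]), 'moment': array([ 0.02243462, -0.02277207, -0.02830604]), 'grip_width': 0.08544954656587418}
```

View pics/scene0.png

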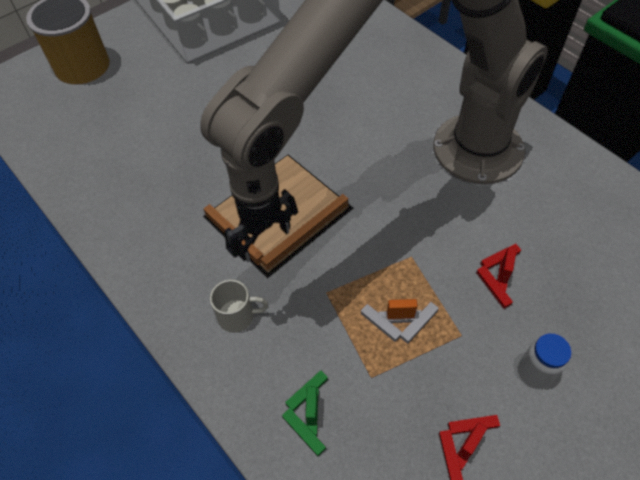

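View pics/side0.png

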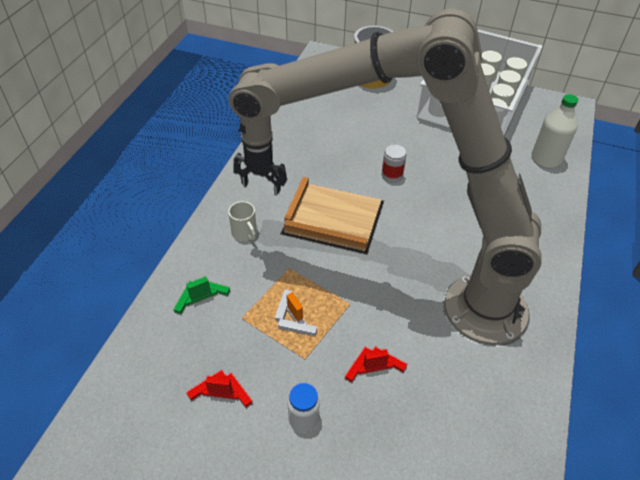

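View pics/wrist0.png

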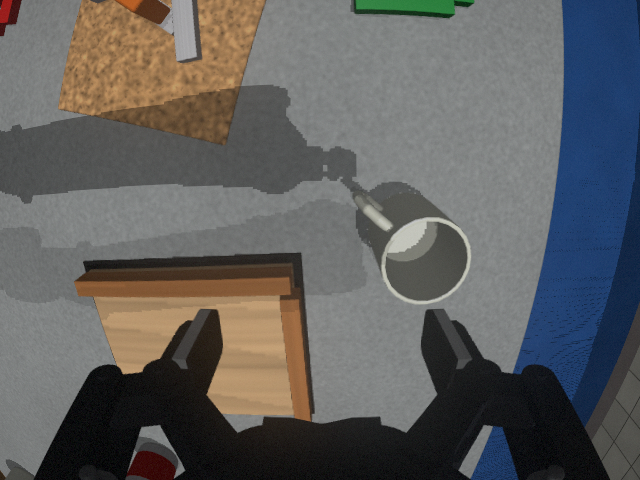

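```bash
cat > h.py <<'E'
import numpy as np, cv2
from bench import *
from scipy.spatial.transform import Rotation as R
def cam(n):
    c=camera_info(n); c['f']=240/np.tan(np.radians(c['fov_y'])/2); c['R']=R.from_rotvec(c['rvec']).as_matrix(); c['C']=-c['R'].T@c['tvec']; c['fish']=n=='wrist'; return c
def ray(c,uv):
    d=(np.asarray(uv,float)-[c['cx'],c['cy']])/c['f']
    if c['fish']:
        r=np.hypot(*d); s=np.sin(r)/r if r>1e-9 else 1; v=np.array([d[0]*s,d[1]*s,np.cos(r)])
    else: v=np.array([d[0],d[1],1.])
    return c['R'].T@v
def onz(c,uv,z):
    v=ray(c,uv); return c['C']+v*(z-c['C'][2])/v[2]
def proj(c,p):
    q=c['R']@np.asarray(p,float)+c['tvec']
    if c['fish']:
        r=np.hypot(q[0],q[1]); t=np.arctan2(r,q[2]); k=t/r*c['f']
    else: k=c['f']/q[2]
    return np.array([c['cx']+k*q[0],c['cy']+k*q[1]])
def crop(im,x0,y0,x1,y1,s,name):
    cv2.imwrite('pics/'+name,cv2.resize(im[y0:y1,x0:x1],None,fx=s,fy=s,interpolation=cv2.INTER_CUBIC))
E
python3 - <<'E'
from h import *
s=cv2.imread('pics/scene0.png'); d=cv2.imread('pics/side0.png'); w=cv2.imread('pics/wrist0.png')
crop(s,320,250,470,380,5,'s_mat.png'); crop(d,230,260,360,365,6,'d_mat.png'); crop(d,270,160,400,260,6,'d_tray.png');crop(w,60,230,330,430,2.9,'w_tray.png')
for n,pts in (('scene',[(330,298),(412,259),(460,337),(374,374)]),('side',[(292,270),(350,305),(306,356),(243,318)])):
    c=cam(n)
    for p in pts: print(n,onz(c,p,.004).round(4))
print(cam('wrist')['C'],cam('side')['C'],cam('scene')['C'])
E
```

```text
scene [0.5793 0.0731 0.004 ]
scene [0.3709 0.1231 0.004 ]
scene [0.4325 0.3269 0.004 ]
scene [0.6269 0.265  0.004 ]
side [0.5609 0.0617 0.004 ]
side [0.3618 0.1226 0.004 ]
side [0.4227 0.3183 0.004 ]
side [0.6281 0.2656 0.004 ]
[0.67462928 0.08343478 0.37339456] [0.14799003 1.06490246 1.39756682] [0.97522099 0.53503117 1.20479078]
```

View pics/s_mat.png

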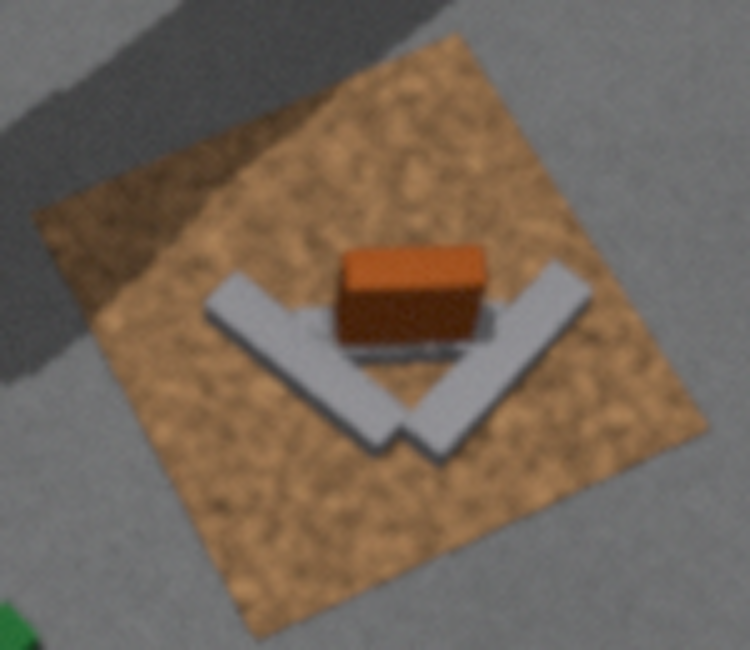

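View pics/d_mat.png

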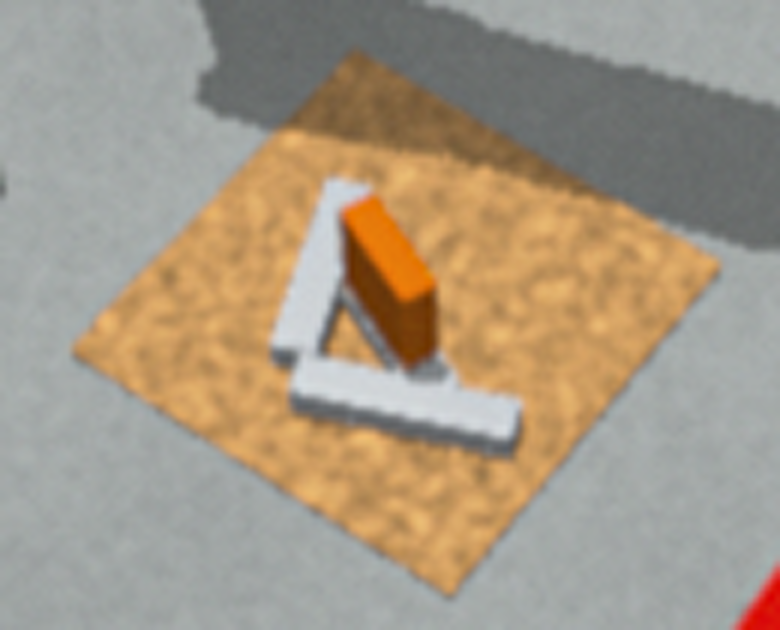

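View pics/d_tray.png

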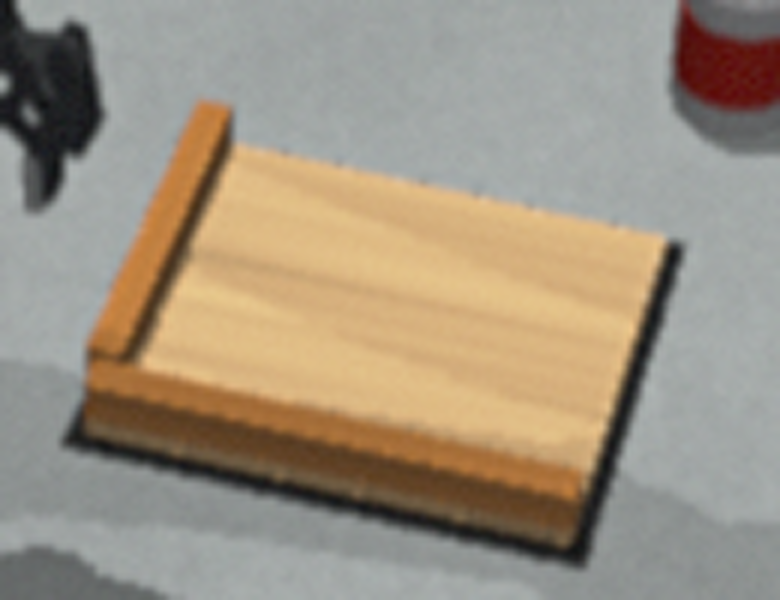

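View pics/w_tray.png

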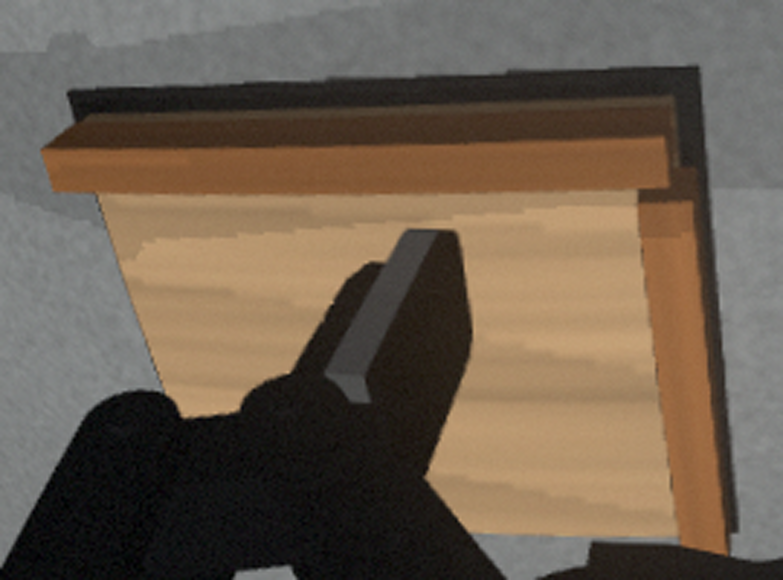

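```bash
python3 - <<'E'
from h import *
S=cam('scene');D=cam('side');W=cam('wrist')
def un(p,o,s): return [((x+.5)/s-.5+o[0],(y+.5)/s-.5+o[1]) for x,y in p]
def show(t,c,p,z):
    q=np.array([onz(c,u,z) for u in p])[:,:2]; print(t,q.round(4).tolist(),'mean',q.mean(0).round(4),'edges',np.linalg.norm(np.roll(q,-1,0)-q,axis=1).round(4), 'ang',[round(float(np.degrees(np.arctan2(*(e[::-1])))),1) for e in np.roll(q,-1,0)-q]); return q
so=lambda p:un(p,(320,250),5); do=lambda p:un(p,(230,260),6); to=lambda p:un(p,(270,160),6); wo=lambda p:un(p,(60,230),2.9)
show('mat s',S,so([(35,213),(458,35),(708,428),(258,640)]),.004)
show('mat d',D,do([(357,52),(720,265),(450,597),(75,350)]),.004)
show('grip s',S,so([(344,248),(484,246),(486,290),(340,290)]),.080)
show('grip d',D,do([(341,207),(372,197),(437,278),(407,300)]),.080)
# right leg top outline: outer corner, tip outer, tip inner ; left leg
show('rleg s',S,so([(440,460),(593,292),(553,260),(400,418)]),.022)
show('lleg s',S,so([(402,418),(240,270),(205,307),(378,450)]),.022)
show('rleg d',D,do([(292,392),(517,438),(522,400),(305,358)]),.022)
show('lleg d',D,do([(272,348),(328,178),(370,186),(318,350)]),.022)
# tray: black mat z~0?; board far corners z .015 ; 
show('board d (rB-end, far -x-y, -x A)',D,to([(238,145),(668,238),(598,465)]),.015)
show('railtop A outer d',D,to([(90,368),(582,497),(580,468),(140,360)]),.043)
show('railtop B d',D,to([(92,352),(203,100),(232,108),(125,355)]),.043)
show('railtop A w',W,wo([(42,150),(667,137),(668,187),(53,191)]),.043)
show('railtop B w',W,wo([(638,200),(692,200),(728,550),(680,545)]),.043)
show('board w',W,wo([(99,195),(165,392)]),.015)
E
```

```text
mat s [[0.5754, 0.0572], [0.3677, 0.1173], [0.4275, 0.3258], [0.6365, 0.2668]] mean [0.5018 0.1918] edges [0.2163 0.2169 0.2172 0.2183] ang [163.9, 74.0, -15.8, -106.2]
mat d [[0.5714, 0.0585], [0.3642, 0.1189], [0.423, 0.3282], [0.6306, 0.2662]] mean [0.4973 0.193 ] edges [0.2158 0.2175 0.2167 0.216 ] ang [163.7, 74.3, -16.6, -105.9]
grip s [[0.5152, 0.1849], [0.471, 0.2227], [0.4849, 0.2374], [0.5299, 0.1976]] mean [0.5002 0.2106] edges [0.0582 0.0202 0.0601 0.0195] ang [139.4, 46.6, -41.5, -139.1]
grip d [[0.523, 0.1987], [0.5118, 0.1887], [0.4688, 0.2202], [0.4772, 0.2357]] mean [0.4952 0.2108] edges [0.015  0.0533 0.0177 0.0589] ang [-138.3, 143.9, 61.6, -39.0]
rleg s [[0.5306, 0.2645], [0.4256, 0.2534], [0.4273, 0.2313], [0.5298, 0.2399]] mean [0.4783 0.2473] edges [0.1056 0.0222 0.1028 0.0246] ang [-174.0, -85.4, 4.8, 88.0]
lleg s [[0.5291, 0.2405], [0.5329, 0.1445], [0.5564, 0.1474], [0.5469, 0.2441]] mean [0.5413 0.1941] edges [0.096  0.0237 0.0971 0.0182] ang [-87.8, 7.1, 95.6, -168.5]
rleg d [[0.523, 0.2638], [0.419, 0.252], [0.4236, 0.2323], [0.5242, 0.2448]] mean [0.4724
[... 540 characters left out ...]
27 0.0192 0.2343 0.0262] ang [-179.3, -70.6, 1.8, 32.5]
railtop B d [[0.6427, -0.0922], [0.6545, -0.2894], [0.6373, -0.289], [0.6259, -0.0961]] mean [ 0.6401 -0.1917] edges [0.1975 0.0172 0.1932 0.0172] ang [-86.6, 178.4, 93.4, 13.1]
railtop A w [[0.3835, -0.0854], [0.6428, -0.0717], [0.6425, -0.0909], [0.3836, -0.1041]] mean [ 0.5131 -0.088 ] edges [0.2596 0.0192 0.2592 0.0187] ang [3.0, -90.9, -177.1, 90.3]
railtop B w [[0.6317, -0.0961], [0.6507, -0.0959], [0.6606, -0.2721], [0.6399, -0.2693]] mean [ 0.6457 -0.1834] edges [0.0189 0.1764 0.0209 0.1733] ang [0.7, -86.8, 172.5, 92.7]
board w [[0.3859, -0.1201], [0.3899, -0.2273]] mean [ 0.3879 -0.1737] edges [0.1073 0.1073] ang [-87.8, 92.2]
```

```bash
cat >> h.py <<'E'
import json,os
R0=R.from_rotvec(np.array([1,1,-1])/np.sqrt(3)*2*np.pi/3)
def cmd():
    if os.path.exists('cmd.json'):
        p,q=json.load(open('cmd.json')); return np.array(p),R.from_quat(q)
    return np.array([.675,0,.231]),R0
def rel(p,yaw,prec=4):  # target world TCP p, tool-y direction at world yaw(deg)
    P,Q=cmd(); T=R.from_euler('z',yaw,degrees=True)*R0
    T=T if abs(R0.apply([0,1,0])[0]-1)<1e-6 else R.from_euler('z',yaw-180,degrees=True)*R0
    return (Q.inv()*T).as_rotvec().round(4), Q.inv().apply(np.array(p)-P).round(prec)
def sent(row):
    P,Q=cmd(); r=np.array(row,float)
    p=P+Q.apply(r[3:6]); q=Q*R.from_rotvec(r[:3]); json.dump([p.tolist(),q.as_quat().tolist()],open('cmd.json','w')); print('cmd',p.round(4),q.as_rotvec().round(4))
E
python3 - <<'E'
from h import *
print(R0.as_matrix().round(3))
print(rel([.4975,.2107,.15],51), rel([.4975,.2107,.031],51))
E
```

```text
[[-0.  1. -0.]
 [ 0. -0. -1.]
 [-1. -0. -0.]]
(array([-0.8901, -0.    , -0.    ]), array([ 0.081 , -0.1775, -0.2107])) (array([-0.8901, -0.    , -0.    ]), array([ 0.2   , -0.1775, -0.2107]))
```

Emit:
apply_moves(
  series="-0.18 0 0 0.016 -0.035 -0.042 0.8; -0.36 0 0 0.032 -0.071 -0.084 0.8; -0.54 0 0 0.048 -0.106 -0.126 0.8; -0.72 0 0 0.065 -0.142 -0.169 0.8; -0.89 0 0 0.081 -0.1775 -0.2107 0.8; -0.89 0 0 0.081 -0.1775 -0.2107 0.8; -0.89 0 0 0.081 -0.1775 -0.2107 0.8; -0.89 0 0 0.081 -0.1775 -0.2107 0.8",
  force=50,
)

```text
clock: 1.15
tcp_pos: [0.4987, 0.2094, 0.1506]
orientation: [0.535, 1.503, -0.535]
contact_force: [0.2, -0.8, -0.1]
grip_width: 0.0685
```

```bash
python3 - <<'E'
from h import *
sent([-0.89,0,0,.081,-.1775,-.2107])
o=get_obs(); print(o['clock'],o['tcp_pos'],o['orientation'],o['contact_force'],o['grip_width'])
W=cam('wrist'); im=grab_frame('wrist'); cv2.imwrite('pics/wrist1.png',im); s=grab_frame('scene'); cv2.imwrite('pics/scene1.png',s)
np.save('w1.npy',W,allow_pickle=True)
print(W['C'],W['R'])
E
```

```text
cmd [0.4975 0.2107 0.15  ] [ 0.5328  1.5043 -0.5328]
1.15 [0.49872034 0.2094386  0.15057112] [ 0.53517344  1.50273962 -0.53513458] [ 0.16632682 -0.8028162  -0.06528784] 0.06848368150101211
[0.43299815 0.26181008 0.29334422] [[ 6.31651544e-01  7.75252124e-01 -6.87170015e-04]
 [ 7.32504694e-01 -5.96531517e-01  3.28004606e-01]
 [ 2.53876349e-01 -2.07687971e-01 -9.44675874e-01]]
```

View pics/wrist1.png

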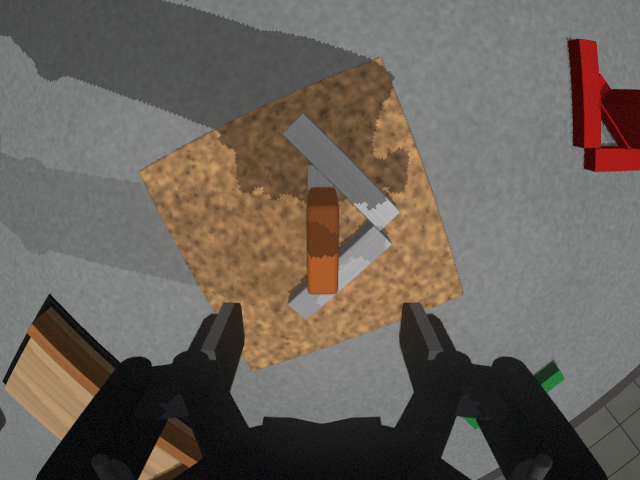

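View pics/scene1.png

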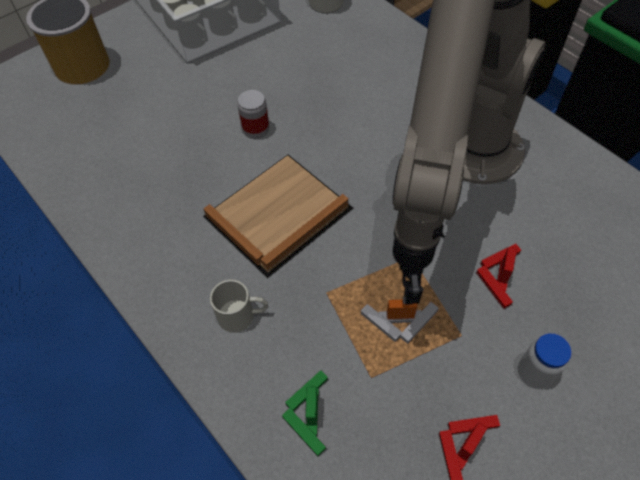

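```bash
python3 - <<'E'
from h import *
w=cv2.imread('pics/wrist1.png'); s=cv2.imread('pics/scene1.png')
crop(w,270,100,410,330,2.6,'w_sq.png'); crop(s,195,145,365,280,4.6,'s_tray.png')
W=np.load('w1.npy',allow_pickle=True).item()
hsv=cv2.cvtColor(w,cv2.COLOR_BGR2HSV)
m=cv2.inRange(hsv,(5,170,60),(16,255,255)); m[:, :280]=0;m[:,380:]=0;m[310:]=0
c=max(cv2.findContours(m,0,2)[0],key=cv2.contourArea); print(cv2.boundingRect(c),cv2.minAreaRect(c))
q=np.array([onz(W,u,.004)[:2] for u in [(140,172),(379,59),(463,294),(251,369)]]); print(q.round(4),q.mean(0),np.linalg.norm(np.roll(q,-1,0)-q,axis=1))
E
```

```text
(307, 188, 32, 106) ((322.5, 240.5), (105.0, 31.0), 90.0)
[[0.3673 0.1162]
 [0.4264 0.3236]
 [0.6358 0.2652]
 [0.5737 0.056 ]] [0.50079601 0.1902608 ] [0.21562785 0.21742574 0.21814456 0.21503773]
```

View pics/w_sq.png

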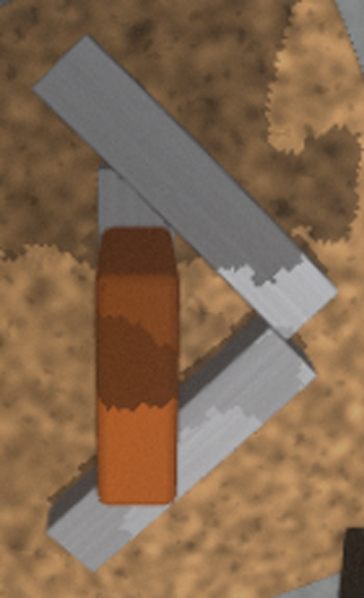

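View pics/s_tray.png

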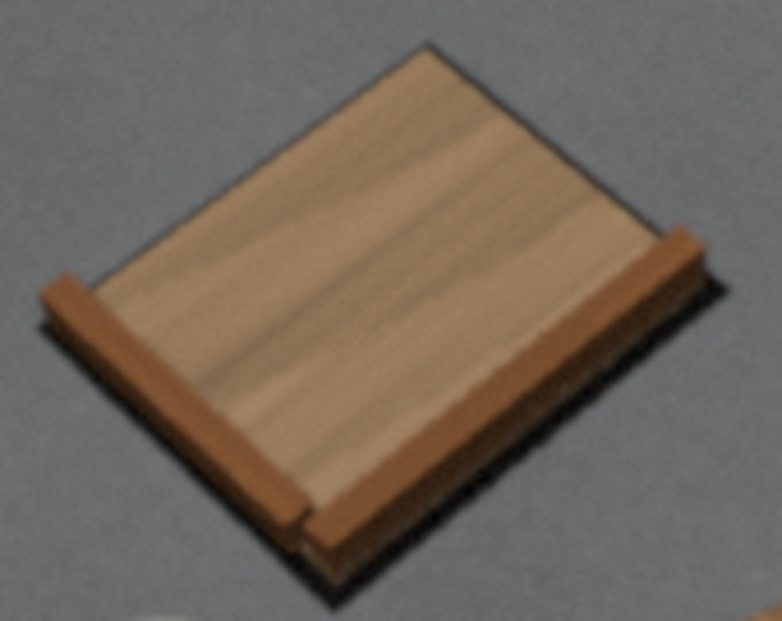

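```bash
python3 - <<'E'
from h import *
W=np.load('w1.npy',allow_pickle=True).item(); S=cam('scene')
def un(p,o,s): return [((x+.5)/s-.5+o[0],(y+.5)/s-.5+o[1]) for x,y in p]
def show(t,c,p,z):
    q=np.array([onz(c,u,z) for u in p])[:,:2]; print(t,q.round(4).tolist(),'mean',q.mean(0).round(4),'edges',np.linalg.norm(np.roll(q,-1,0)-q,axis=1).round(4), 'ang',[round(float(np.degrees(np.arctan2(*(e[::-1])))),1) for e in np.roll(q,-1,0)-q]); return q
w=lambda p:un(p,(270,100),2.6); t=lambda p:un(p,(195,145),4.6)
show('grip',W,w([(98,276),(178,276),(175,503),(98,503)]),.080)
show('yleg?',W,w([(337,294),(87,36),(33,88),(288,340)]),.022)
show('xleg',W,w([(280,330),(316,375),(95,571),(48,533)]),.022)
show('board s',S,t([(428,45),(665,238),(325,510),(92,292)]),.015)
show('A s top',S,t([(665,230),(705,248),(330,548),(305,515)]),.043)
show('B s top',S,t([(68,272),(312,502),(290,525),(42,295)]),.043)
o=get_obs(); print(np.degrees(R.from_rotvec(o['orientation']).as_euler('ZYX')), R.from_rotvec(o['orientation']).as_matrix().round(4))
E
```

```text
grip [[0.4694, 0.2212], [0.4809, 0.2354], [0.5259, 0.199], [0.5138, 0.1841]] mean [0.4975 0.2099] edges [0.0182 0.0578 0.0191 0.0578] ang [50.9, -39.0, -129.2, 140.1]
yleg? [[0.5277, 0.2615], [0.4243, 0.2517], [0.4259, 0.2309], [0.5299, 0.2416]] mean [0.477  0.2464] edges [0.1038 0.0209 0.1045 0.0201] ang [-174.6, -85.6, 5.9, 96.4]
xleg [[0.5259, 0.2415], [0.5443, 0.2417], [0.5545, 0.1459], [0.534, 0.1434]] mean [0.5397 0.1931] edges [0.0185 0.0963 0.0206 0.0985] ang [0.5, -83.9, -172.9, 94.8]
board s [[0.3924, -0.3046], [0.3825, -0.1166], [0.6226, -0.1036], [0.6321, -0.2908]] mean [ 0.5074 -0.2039] edges [0.1882 0.2404 0.1875 0.24  ] ang [93.0, 3.1, -87.1, -176.7]
A s top [[0.393, -0.1052], [0.3852, -0.0827], [0.6423, -0.07], [0.6399, -0.0928]] mean [ 0.5151 -0.0877] edges [0.0238 0.2574 0.0229 0.2472] ang [109.1, 2.8, -95.9, -177.1]
B s top [[0.6421, -0.2901], [0.6328, -0.0964], [0.6489, -0.0931], [0.6605, -0.287]] mean [ 0.6461 -0.1916] edges [0.1939 0.0164 0.1942 0.0187] ang [92.7, 11.4, -86.6, -170.5]
[-11.0620357   89.95920489  28.09709673] [[ 7.000e-04  6.315e-01  7.754e-01]
 [-1.000e-04  7.754e-01 -6.315e-01]
 [-1.000e+00  3.000e-04  6.000e-04]]
```

Emit:
apply_moves(
  series="0 0 0 0.03 0 0 0.8; 0 0 0 0.06 0 0 0.8; 0 0 0 0.09 0 0 0.8; 0 0 0 0.11 0 0 0.8; 0 0 0 0.118 0 0 0.8; 0 0 0 0.118 0 0 0.8; 0 0 0 0.118 0 0 0.8",
)

```text
clock: 2.12
tcp_pos: [0.4983, 0.2109, 0.0332]
orientation: [0.534, 1.503, -0.532]
contact_force: [0.1, 0.5, 0.2]
grip_width: 0.0681
```

```bash
python3 - <<'E'
from h import *
sent([0,0,0,.118,0,0])
o=get_obs(); print(o['clock'],o['tcp_pos'],o['orientation'],o['contact_force'],o['moment'],o['grip_width'])
E
```

```text
cmd [0.4975 0.2107 0.032 ] [ 0.5328  1.5043 -0.5328]
2.125 [0.49827925 0.21086479 0.03316443] [ 0.53394673  1.50310193 -0.53226034] [0.12006295 0.54874436 0.2206554 ] [ 0.03621336  0.00945419 -0.01328504] 0.06814921626460452
```

Emit:
apply_moves(
  series="0 0 0 0 0 0 0; 0 0 0 0 0 0 0; 0 0 0 0 0 0 0; 0 0 0 0 0 0 0; 0 0 0 0 0 0 0; 0 0 0 0 0 0 0; 0 0 0 0 0 0 0; 0 0 0 0 0 0 0",
  force=60,
)

```text
clock: 3.12
tcp_pos: [0.4979, 0.2109, 0.0327]
orientation: [0.533, 1.504, -0.532]
contact_force: [-0.7, 0.3, 5.6]
grip_width: 0.019
```

```bash
python3 - <<'E'
from h import *
o=get_obs(); print(o['clock'],o['tcp_pos'],o['orientation'],o['contact_force'],o['moment'],o['grip_width'])
E
```

```text
3.125 [0.49786172 0.21093663 0.03270046] [ 0.53323439  1.5038085  -0.53233753] [-0.72215115  0.28446067  5.56383154] [-0.02675412  0.11428484  0.0197468 ] 0.019040695174217876
```

Emit:
apply_moves(
  series="0 0 0 -0.01 0 0 0; 0 0 0 -0.03 0 0 0; 0 0 0 -0.06 0 0 0; 0 0 0 -0.09 0 0 0; 0 0 0 -0.11 0 0 0; 0 0 0 -0.118 0 0 0; 0 0 0 -0.118 0 0 0; 0 0 0 -0.118 0 0 0; 0 0 0 -0.118 0 0 0",
)

```text
clock: 4.25
tcp_pos: [0.497, 0.2104, 0.1494]
orientation: [0.532, 1.506, -0.534]
contact_force: [0.3, -0.0, -1.6]
grip_width: 0.0197
```

```bash
python3 - <<'E'
from h import *
sent([0,0,0,-.118,0,0])
o=get_obs(); print(o['clock'],o['tcp_pos'],o['orientation'],o['contact_force'],o['moment'],o['grip_width'])
W=cam('wrist'); np.save('w2.npy',W,allow_pickle=True); im=grab_frame('wrist'); cv2.imwrite('pics/wrist2.png',im)
print(rel([.578,-.1515,.15],48))
E
```

```text
cmd [0.4975 0.2107 0.15  ] [ 0.5328  1.5043 -0.5328]
4.25 [0.49696417 0.21044044 0.14939609] [ 0.53192603  1.50559866 -0.53382117] [ 0.343969   -0.04673921 -1.59452465] [-0.00108333  0.02325666 -0.01091327] 0.019668217056015725
(array([ 0.0522, -0.    , -0.    ]), array([ 0.    , -0.2308,  0.2905]))
```

View pics/wrist2.png

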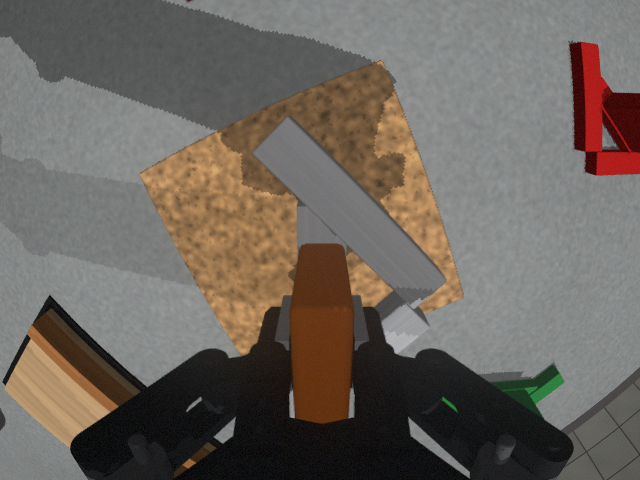

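Emit:
apply_moves(
  series="0.009 0 0 0 -0.02 0.025 0; 0.018 0 0 0 -0.055 0.07 0; 0.027 0 0 0 -0.09 0.115 0; 0.036 0 0 0 -0.13 0.165 0; 0.045 0 0 0 -0.17 0.215 0; 0.0522 0 0 0 -0.205 0.258 0; 0.0522 0 0 0 -0.225 0.283 0; 0.0522 0 0 0 -0.2308 0.2905 0; 0.0522 0 0 0 -0.2308 0.2905 0; 0.0522 0 0 0 -0.2308 0.2905 0; 0.0522 0 0 0 -0.2308 0.2905 0",
)

```text
clock: 5.68
tcp_pos: [0.578, -0.1497, 0.1503]
orientation: [0.572, 1.494, -0.571]
contact_force: [0.5, -0.1, -1.8]
grip_width: 0.0198
```

```bash
python3 - <<'E'
from h import *
W=np.load('w2.npy',allow_pickle=True).item()
a=onz(W,(444,280),.140);b=onz(W,(289,117),.140); print('in-hand leg',a,b,np.linalg.norm(a-b),np.degrees(np.arctan2(a[1]-b[1],a[0]-b[0])))
sent([0.0522,0,0,0,-.2308,.2905])
o=get_obs(); print(o['clock'],o['tcp_pos'],o['orientation'],o['contact_force'],o['moment'],o['grip_width'])
W=cam('wrist'); np.save('w3.npy',W,allow_pickle=True); im=grab_frame('wrist'); cv2.imwrite('pics/wrist3.png',im)
M=R.from_rotvec(o['orientation']).as_matrix(); print(M[:,0],np.degrees(np.arctan2(M[1,1],M[0,1])))
E
```

```text
in-hand leg [0.52451764 0.26102962 0.14      ] [0.42362816 0.25163669 0.14      ] 0.10132578223070786 5.3189760779029385
cmd [ 0.578  -0.1515  0.15  ] [ 0.5733  1.4937 -0.5733]
5.675 [ 0.57802942 -0.14966247  0.15034062] [ 0.57191225  1.49448217 -0.57098962] [ 0.48811752 -0.07223849 -1.77619822] [-0.03478647 -0.02531961 -0.04860149] 0.01978668723195825
[-5.12337707e-05  6.37043115e-04 -9.99999796e-01] 48.14326248669727
```

View pics/wrist3.png

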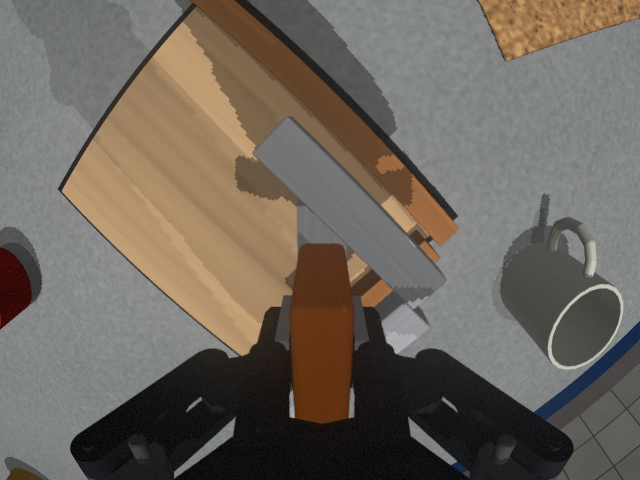

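```bash
python3 - <<'E'
from h import *
im=cv2.imread('pics/wrist3.png'); crop(im,190,0,470,270,2.2,'w3a.png')
E
```

```text
(no output)
```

View pics/w3a.png

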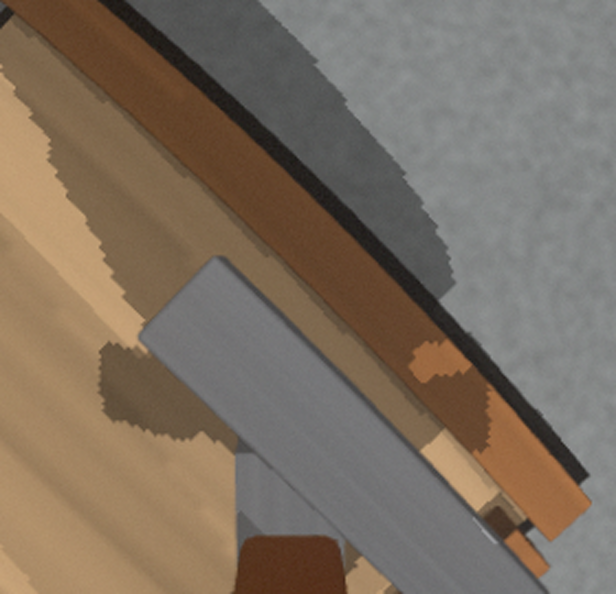

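```bash
python3 - <<'E'
from h import *
W=np.load('w3.npy',allow_pickle=True).item()
def un(p,o,s): return [((x+.5)/s-.5+o[0],(y+.5)/s-.5+o[1]) for x,y in p]
w=lambda p:un(p,(190,0),2.2)
def line(t,p,z):
    q=np.array([onz(W,u,z)[:2] for u in w(p)]); d=np.polyfit(q[:,0],q[:,1],1); print(t,q.round(4).tolist(),np.degrees(np.arctan(d[0])).round(2), 'y@.63',np.polyval(d,.63).round(4),'res',(q[:,1]-np.polyval(d,q[:,0])).round(4))
line('A out',[(590,503),(440,326),(290,169),(104,3)],.043)
line('A in',[(548,540),(432,420),(240,228),(100,100)],.043)
line('sq y face',[(222,257),(420,455),(550,594)],.141)
line('sq inner',[(140,338),(240,448),(400,594)],.141)
print(onz(W,un([(548,575)],(190,0),2.2)[0],.043))
# board far corners
for p in [(61,188),(193,8)]: print(onz(W,p,.015))
E
```

```text
A out [[0.6409, -0.0719], [0.562, -0.0747], [0.4959, -0.0774], [0.4163, -0.0822]] 2.6 y@.63 -0.072 res [-0.0005  0.0004  0.0007 -0.0006]
A in [[0.6416, -0.091], [0.5833, -0.0956], [0.4993, -0.1006], [0.4397, -0.1043]] 3.71 y@.63 -0.0921 res [ 0.0004 -0.0005 -0.      0.0001]
sq y face [[0.5072, -0.1042], [0.5603, -0.1013], [0.6023, -0.099]] 3.13 y@.63 -0.0975 res [-0.  0. -0.]
sq inner [[0.5078, -0.1258], [0.5362, -0.1263], [0.5804, -0.1228]] 2.57 y@.63 -0.121 res [ 0.0007 -0.0011  0.0004]
[ 0.65208008 -0.0984435   0.043     ]
[ 0.39253649 -0.30309493  0.015     ]
[ 0.38321674 -0.10789196  0.015     ]
```

Emit:
apply_moves(
  series="0 0 0 0.02 0 0 0; 0 0 0 0.05 0 0 0; 0 0 0 0.075 0 0 0; 0 0 0 0.092 0 0 0; 0 0 0 0.1 0 0 0; 0 0 0 0.1 0 0 0; 0 0 0 0.1 0 0 0; 0 0 0 0.1 0 0 0",
)

```text
clock: 6.72
tcp_pos: [0.5786, -0.1516, 0.0511]
orientation: [0.574, 1.492, -0.573]
contact_force: [0.0, -0.5, -2.4]
grip_width: 0.0195
```

```bash
cat >> h.py <<'E'
TY=3.1
def tr(v): # world->tray axes
    return R.from_euler('z',-TY,degrees=True).apply(v)
def step(dx,dy,dz,yaw=0): # tray-axis displacement (mm) -> tool axes row
    P,Q=cmd(); v=R.from_euler('z',TY,degrees=True).apply(np.array([dx,dy,dz])/1000)
    return Q.inv().apply(v).round(5)
def stat():
    o=get_obs(); P,Q=cmd(); M=R.from_rotvec(o['orientation']).as_matrix()
    print('t',round(o['clock'],2),'tcp',o['tcp_pos'].round(5),'trayxy mm',(tr(o['tcp_pos'])*1000).round(2),'cmd',(tr(P)*1000).round(2),'F',tr(o['contact_force']).round(2),'M',tr(o['moment']).round(3),'yaw',np.degrees(np.arctan2(M[1,1],M[0,1])).round(2),'w',o['grip_width'].round(4))
E
python3 - <<'E'
from h import *
sent([0,0,0,.1,0,0]); stat()
print(step(1,0,0),step(0,1,0))
E
```

```text
cmd [ 0.578  -0.1515  0.05  ] [ 0.5733  1.4937 -0.5733]Traceback (most recent call last):
  File "<stdin>", line 2, in <module>
  File "h.py", line 43, in stat
    print('t',round(o['clock'],2),'tcp',o['tcp_pos'].round(5),'trayxy mm',(tr(o['tcp_pos'])*1000).round(2),'cmd',(tr(P)*1000).round(2),'F',tr(o['contact_force']).round(2),'M',tr(o['moment']).round(3),'yaw',np.degrees(np.arctan2(M[1,1],M[0,1])).round(2),'w',o['grip_width'].round(4))
                                                                                                                                                                                                                                                                 ^^^^^^^^^^^^^^^^^^^^^
AttributeError: 'float' object has no attribute 'round'
```

Emit:
apply_moves(
  series="0 0 0 0.003 0 0 0; 0 0 0 0.005 0 0 0; 0 0 0 0.005 0 0 0; 0 0 0 0.005 0 0 0; 0 0 0 0.005 0 0 0; 0 0 0 0.005 0 0 0",
)

```text
clock: 7.48
tcp_pos: [0.578, -0.1515, 0.0453]
orientation: [0.573, 1.494, -0.573]
contact_force: [1.1, -0.3, -1.9]
grip_width: 0.0196
```

```bash
sed -i "s/o\['grip_width'\].round(4)/round(o['grip_width'],4)/" h.py
python3 - <<'E'
from h import *
sent([0,0,0,.005,0,0]); stat()
print(step(1,0,0),step(0,1,0))
E
```

```text
cmd [ 0.578  -0.1515  0.045 ] [ 0.5733  1.4937 -0.5733]
t 7.47 tcp [ 0.57804 -0.15147  0.04535] trayxy mm [ 569.   -182.51   45.35] cmd [ 568.93 -182.53   45.  ] F [ 1.08 -0.35 -1.87] M [-0.036  0.026 -0.026] yaw 48.0 w 0.0196
[-0.       0.00071  0.00071] [ 0.       0.00071 -0.00071]
```

Emit:
apply_moves(
  series="0 0 0 0.0005 0 0 0; 0 0 0 0.001 0 0 0; 0 0 0 0.0015 0 0 0; 0 0 0 0.0015 0 0 0; 0 0 0 0.0015 0 0 0",
)

```text
clock: 8.1
tcp_pos: [0.578, -0.1515, 0.0438]
orientation: [0.573, 1.494, -0.573]
contact_force: [-0.2, 0.5, -1.9]
grip_width: 0.0191
```

```bash

python3 - <<'E'
from h import *
sent([0,0,0,.0015,0,0]); stat()
E
```

```text
cmd [ 0.578  -0.1515  0.0435] [ 0.5733  1.4937 -0.5733]
t 8.1 tcp [ 0.57799 -0.15149  0.04379] trayxy mm [ 568.95 -182.53   43.79] cmd [ 568.93 -182.53   43.5 ] F [-0.22  0.51 -1.93] M [-0.005 -0.001 -0.065] yaw 48.0 w 0.0191
```

Emit:
apply_moves(
  series="0 0 0 0.0005 0 0 0; 0 0 0 0.001 0 0 0; 0 0 0 0.001 0 0 0; 0 0 0 0.001 0 0 0",
)

```text
clock: 8.6
tcp_pos: [0.578, -0.1514, 0.0437]
orientation: [0.573, 1.494, -0.573]
contact_force: [-3.4, 1.8, 8.2]
grip_width: 0.0196
```

```bash

python3 - <<'E'
from h import *
sent([0,0,0,.001,0,0]); stat()
E
```

```text
cmd [ 0.578  -0.1515  0.0425] [ 0.5733  1.4937 -0.5733]
t 8.6 tcp [ 0.57804 -0.15142  0.04373] trayxy mm [ 569.01 -182.46   43.73] cmd [ 568.93 -182.53   42.5 ] F [-3.29  2.    8.21] M [ 0.122  0.761 -0.016] yaw 48.0 w 0.0196
```

Emit:
apply_moves(
  series="0 0 0 -0.0014 0 0 0; 0 0 0 -0.0014 0.0007 -0.0007 0; 0 0 0 -0.0014 0.0014 -0.0014 0; 0 0 0 -0.0014 0.0021 -0.0021 0; 0 0 0 -0.0014 0.0021 -0.0021 0; 0 0 0 -0.0014 0.0021 -0.0021 0",
)

```text
clock: 9.35
tcp_pos: [0.5778, -0.1485, 0.0441]
orientation: [0.573, 1.494, -0.573]
contact_force: [0.2, -0.5, -1.5]
grip_width: 0.0197
```

```bash

python3 - <<'E'
from h import *
sent([0,0,0,-.0014,.0021,-.0021]); stat()
E
```

```text
cmd [ 0.5778 -0.1485  0.0439] [ 0.5733  1.4937 -0.5733]
t 9.35 tcp [ 0.57782 -0.14853  0.04415] trayxy mm [ 568.94 -179.56   44.15] cmd [ 568.94 -179.56   43.9 ] F [ 0.2  -0.52 -1.53] M [ 0.058  0.012 -0.021] yaw 48.0 w 0.0197
```

Emit:
apply_moves(
  series="0 0 0 0 0.0004 -0.0004 0; 0 0 0 0 0.0008 -0.0008 0; 0 0 0 0 0.001 -0.001 0; 0 0 0 0 0.001 -0.001 0",
)

```text
clock: 9.85
tcp_pos: [0.5778, -0.1471, 0.0442]
orientation: [0.573, 1.494, -0.573]
contact_force: [0.2, -0.4, -1.6]
grip_width: 0.0192
```

```bash

python3 - <<'E'
from h import *
sent([0,0,0,0,.001,-.001]); stat()
E
```

```text
cmd [ 0.5777 -0.1471  0.0439] [ 0.5733  1.4937 -0.5733]
t 9.85 tcp [ 0.57776 -0.14707  0.04422] trayxy mm [ 568.96 -178.1    44.22] cmd [ 568.94 -178.14   43.9 ] F [ 0.14 -0.45 -1.57] M [0.002 0.071 0.003] yaw 48.01 w 0.0192
```

Emit:
apply_moves(
  series="0 0 0 0 0.0003 -0.0003 0; 0 0 0 0 0.0006 -0.0006 0; 0 0 0 0 0.0008 -0.0008 0; 0 0 0 0 0.0008 -0.0008 0",
)

```text
clock: 10.35
tcp_pos: [0.5777, -0.1459, 0.0442]
orientation: [0.573, 1.494, -0.573]
contact_force: [0.8, -0.1, -1.4]
grip_width: 0.0194
```

```bash

python3 - <<'E'
from h import *
sent([0,0,0,0,.0008,-.0008]); stat()
E
```

```text
cmd [ 0.5777 -0.146   0.0439] [ 0.5733  1.4937 -0.5733]
t 10.35 tcp [ 0.5777  -0.14589  0.04419] trayxy mm [ 568.97 -176.92   44.19] cmd [ 568.94 -177.01   43.9 ] F [ 0.81 -0.11 -1.39] M [ 0.     0.051 -0.029] yaw 48.01 w 0.0194
```

Emit:
apply_moves(
  series="0 0 0 0 0.0003 -0.0003 0; 0 0 0 0 0.0006 -0.0006 0; 0 0 0 0 0.0008 -0.0008 0; 0 0 0 0 0.0008 -0.0008 0",
)

```text
clock: 10.85
tcp_pos: [0.5776, -0.1448, 0.0442]
orientation: [0.573, 1.494, -0.573]
contact_force: [0.1, -0.3, -2.0]
grip_width: 0.0197
```

```bash

python3 - <<'E'
from h import *
sent([0,0,0,0,.0008,-.0008]); stat()
E
```

```text
cmd [ 0.5776 -0.1449  0.0439] [ 0.5733  1.4937 -0.5733]
t 10.85 tcp [ 0.57761 -0.14478  0.04418] trayxy mm [ 568.94 -175.81   44.18] cmd [ 568.94 -175.88   43.9 ] F [ 0.13 -0.29 -2.03] M [-0.006 -0.009  0.007] yaw 48.01 w 0.0197
```

Emit:
apply_moves(
  series="0 0 0 0 0.0003 -0.0003 0; 0 0 0 0 0.0006 -0.0006 0; 0 0 0 0 0.0008 -0.0008 0; 0 0 0 0 0.0008 -0.0008 0",
)

```text
clock: 11.35
tcp_pos: [0.5776, -0.1437, 0.0442]
orientation: [0.573, 1.494, -0.573]
contact_force: [-0.4, -0.4, -2.4]
grip_width: 0.0196
```

```bash

python3 - <<'E'
from h import *
sent([0,0,0,0,.0008,-.0008]); stat()
E
```

```text
cmd [ 0.5776 -0.1437  0.0439] [ 0.5733  1.4937 -0.5733]
t 11.35 tcp [ 0.57757 -0.14367  0.04421] trayxy mm [ 568.95 -174.69   44.21] cmd [ 568.95 -174.75   43.9 ] F [-0.46 -0.38 -2.41] M [-0.005  0.048  0.063] yaw 48.0 w 0.0196
```

Emit:
apply_moves(
  series="0 0 0 0 0.0003 -0.0003 0; 0 0 0 0 0.0006 -0.0006 0; 0 0 0 0 0.0008 -0.0008 0; 0 0 0 0 0.0008 -0.0008 0",
)

```text
clock: 11.85
tcp_pos: [0.5776, -0.1429, 0.0442]
orientation: [0.573, 1.493, -0.574]
contact_force: [-0.0, -1.0, -2.9]
grip_width: 0.0193
```

```bash

python3 - <<'E'
from h import *
sent([0,0,0,0,.0008,-.0008]); stat()
E
```

```text
cmd [ 0.5775 -0.1426  0.0439] [ 0.5733  1.4937 -0.5733]
t 11.85 tcp [ 0.57756 -0.14295  0.04425] trayxy mm [ 568.98 -173.97   44.25] cmd [ 568.95 -173.62   43.9 ] F [-0.1  -1.04 -2.87] M [-0.296  0.043  0.086] yaw 47.99 w 0.0193
```

Emit:
apply_moves(
  series="0 0 0 0 0.0003 -0.0003 0; 0 0 0 0 0.0004 -0.0004 0; 0 0 0 0 0.0004 -0.0004 0; 0 0 0 0 0.0004 -0.0004 0",
)

```text
clock: 12.35
tcp_pos: [0.5776, -0.1429, 0.0443]
orientation: [0.573, 1.493, -0.574]
contact_force: [-0.5, -4.1, -2.3]
grip_width: 0.0189
```

```bash

python3 - <<'E'
from h import *
sent([0,0,0,0,.0004,-.0004]); stat()
E
```

```text
cmd [ 0.5775 -0.142   0.0439] [ 0.5733  1.4937 -0.5733]
t 12.35 tcp [ 0.57755 -0.14289  0.04432] trayxy mm [ 568.98 -173.91   44.32] cmd [ 568.95 -173.05   43.9 ] F [-0.68 -4.1  -2.33] M [-1.231  0.003  0.154] yaw 47.97 w 0.0189
```

Emit:
apply_moves(
  series="0 0 0 0 -0.0007 0.0007 0; 0 0 0 0 -0.0014 0.0014 0; 0 0 0 0 -0.0007 0.0021 0; 0 0 0 0 0 0.0028 0; 0 0 0 0 0.0007 0.0035 0; 0 0 0 0 0.0007 0.0035 0; 0 0 0 0 0.0007 0.0035 0",
)

```text
clock: 13.22
tcp_pos: [0.5805, -0.1437, 0.0442]
orientation: [0.573, 1.494, -0.573]
contact_force: [0.4, -0.1, -2.4]
grip_width: 0.0192
```

```bash

python3 - <<'E'
from h import *
sent([0,0,0,0,.0007,.0035]); stat()
E
```

```text
cmd [ 0.5805 -0.1439  0.0439] [ 0.5733  1.4937 -0.5733]
t 13.22 tcp [ 0.58052 -0.14375  0.04417] trayxy mm [ 571.9  -174.93   44.17] cmd [ 571.92 -175.04   43.9 ] F [ 0.41 -0.08 -2.44] M [0.009 0.041 0.01 ] yaw 48.0 w 0.0192
```

Emit:
apply_moves(
  series="0 0 0 0 0.0003 0.0003 0; 0 0 0 0 0.0006 0.0006 0; 0 0 0 0 0.0009 0.0009 0; 0 0 0 0 0.0009 0.0009 0",
)

```text
clock: 13.72
tcp_pos: [0.5819, -0.1438, 0.0442]
orientation: [0.573, 1.494, -0.573]
contact_force: [0.0, -0.2, -2.1]
grip_width: 0.0197
```

```bash

python3 - <<'E'
from h import *
sent([0,0,0,0,.0009,.0009]); stat()
E
```

```text
cmd [ 0.5818 -0.1438  0.0439] [ 0.5733  1.4937 -0.5733]
t 13.72 tcp [ 0.58191 -0.14379  0.04421] trayxy mm [ 573.28 -175.05   44.21] cmd [ 573.19 -175.04   43.9 ] F [ 0.03 -0.17 -2.05] M [ 0.013 -0.008 -0.027] yaw 48.0 w 0.0197
```

Emit:
apply_moves(
  series="0 0 0 0 0.0003 0.0003 0; 0 0 0 0 0.0006 0.0006 0; 0 0 0 0 0.0008 0.0008 0; 0 0 0 0 0.0008 0.0008 0",
)

```text
clock: 14.22
tcp_pos: [0.583, -0.1437, 0.0442]
orientation: [0.573, 1.494, -0.573]
contact_force: [0.5, -0.4, -2.4]
grip_width: 0.0193
```

```bash

python3 - <<'E'
from h import *
sent([0,0,0,0,.0008,.0008]); stat()
E
```

```text
cmd [ 0.5829 -0.1437  0.0439] [ 0.5733  1.4937 -0.5733]
t 14.22 tcp [ 0.58297 -0.14372  0.04421] trayxy mm [ 574.35 -175.04   44.21] cmd [ 574.32 -175.04   43.9 ] F [ 0.43 -0.4  -2.45] M [-0.051  0.023  0.003] yaw 48.0 w 0.0193
```

Emit:
apply_moves(
  series="0 0 0 0 0.0003 0.0003 0; 0 0 0 0 0.0006 0.0006 0; 0 0 0 0 0.0008 0.0008 0; 0 0 0 0 0.0008 0.0008 0",
)

```text
clock: 14.72
tcp_pos: [0.5831, -0.1438, 0.0439]
orientation: [0.573, 1.495, -0.574]
contact_force: [-4.1, 0.2, 0.0]
grip_width: 0.0191
```

```bash

python3 - <<'E'
from h import *
sent([0,0,0,0,.0008,.0008]); stat()
E
```

```text
cmd [ 0.5841 -0.1437  0.0439] [ 0.5733  1.4937 -0.5733]
t 14.72 tcp [ 0.58312 -0.14375  0.04393] trayxy mm [ 574.5  -175.08   43.93] cmd [ 575.45 -175.04   43.9 ] F [-4.05  0.43  0.04] M [-0.002  0.902  0.083] yaw 48.0 w 0.0191
```

Emit:
apply_moves(
  series="-0.003 0 0 0 -0.0007 -0.0007 0; -0.006 0 0 0 -0.0011 -0.0011 0; -0.006 0 0 0 -0.0011 -0.0011 0; -0.006 0 0 0 -0.0005 -0.0005 0; -0.006 0 0 0 0 0 0; -0.006 0 0 0 0 0 0; -0.006 0 0 0 0 0 0",
)

```text
clock: 15.6
tcp_pos: [0.583, -0.1437, 0.044]
orientation: [0.569, 1.497, -0.57]
contact_force: [-4.8, 0.7, 0.2]
grip_width: 0.0193
```

```bash

python3 - <<'E'
from h import *
sent([-.006,0,0,0,0,0]); stat()
E
```

```text
cmd [ 0.5841 -0.1437  0.0439] [ 0.5687  1.4949 -0.5687]
t 15.6 tcp [ 0.58305 -0.14368  0.04397] trayxy mm [ 574.43 -175.     43.97] cmd [ 575.45 -175.04   43.9 ] F [-4.76  0.96  0.17] M [-0.029  1.115 -0.299] yaw 48.31 w 0.0193
```

Emit:
apply_moves(
  series="0.003 0 0 0 -0.0003 -0.0016 0; 0.003 0 0 0 -0.0003 -0.0016 0; 0.003 0 0 0 -0.0003 -0.0016 0; 0.003 0 0 0 0.0002 -0.0016 0; 0.003 0 0 0 0.0007 -0.0015 0; 0.003 0 0 0 0.0011 -0.0015 0; 0.003 0 0 0 0.0015 -0.0015 0; 0.003 0 0 0 0.0015 -0.0015 0",
)

```text
clock: 16.6
tcp_pos: [0.5831, -0.1426, 0.0442]
orientation: [0.57, 1.495, -0.573]
contact_force: [-5.5, -2.6, 0.4]
grip_width: 0.0192
```

```bash

python3 - <<'E'
from h import *
sent([.003,0,0,0,.0015,-.0015]); stat()
E
```

```text
cmd [ 0.584  -0.1415  0.0439] [ 0.571   1.4943 -0.571 ]
t 16.6 tcp [ 0.58308 -0.14263  0.04423] trayxy mm [ 574.51 -173.95   44.23] cmd [ 575.44 -172.92   43.9 ] F [-5.6  -2.31  0.43] M [-0.699  1.21  -0.169] yaw 48.13 w 0.0192
```

Emit:
apply_moves(
  series="0 0 0 0 0.0003 -0.0003 0; 0 0 0 0 0.0003 -0.0003 0; 0 0 0 0 0.0003 -0.0003 0",
)

```text
clock: 16.98
tcp_pos: [0.5831, -0.1426, 0.0442]
orientation: [0.57, 1.495, -0.573]
contact_force: [-3.7, -3.6, 0.5]
grip_width: 0.0193
```

```bash

python3 - <<'E'
from h import *
sent([0,0,0,0,.0003,-.0003]); stat()
E
```

```text
cmd [ 0.5839 -0.1411  0.0439] [ 0.571   1.4943 -0.571 ]
t 16.98 tcp [ 0.5831  -0.14261  0.04421] trayxy mm [ 574.53 -173.93   44.21] cmd [ 575.44 -172.5    43.9 ] F [-3.86 -3.42  0.49] M [-0.776  1.195 -0.165] yaw 48.12 w 0.0193
```

Emit:
apply_moves(
  series="0 0 0 0 0.0004 -0.0002 0; 0 0 0 0 0.0004 -0.0002 0; 0 0 0 0 0.0004 -0.0002 0",
)

```text
clock: 17.35
tcp_pos: [0.5831, -0.1426, 0.0442]
orientation: [0.57, 1.495, -0.574]
contact_force: [-5.2, -4.8, 0.1]
grip_width: 0.0193
```

```bash

python3 - <<'E'
from h import *
sent([0,0,0,0,.0004,-.0002]); stat()
E
```

```text
cmd [ 0.584  -0.1407  0.0439] [ 0.571   1.4943 -0.571 ]
t 17.35 tcp [ 0.58308 -0.1426   0.04421] trayxy mm [ 574.51 -173.93   44.21] cmd [ 575.58 -172.07   43.9 ] F [-5.44 -4.53  0.13] M [-0.993  1.27  -0.14 ] yaw 48.1 w 0.0193
```

Emit:
apply_moves(
  series="0 0 0 0 0.0005 -0.0003 0; 0 0 0 0 0.0005 -0.0003 0; 0 0 0 0 0.0005 -0.0003 0; 0 0 0 0 0.0005 -0.0003 0",
)

```text
clock: 17.85
tcp_pos: [0.5831, -0.1426, 0.0442]
orientation: [0.57, 1.495, -0.575]
contact_force: [-5.5, -6.2, 1.2]
grip_width: 0.0195
```

```bash

python3 - <<'E'
from h import *
sent([0,0,0,0,.0005,-.0003]); stat()
E
```

```text
cmd [ 0.5842 -0.1401  0.0439] [ 0.571   1.4943 -0.571 ]
t 17.85 tcp [ 0.58305 -0.14258  0.04418] trayxy mm [ 574.49 -173.9    44.18] cmd [ 575.72 -171.51   43.9 ] F [-5.8  -5.87  1.19] M [-1.239  1.288 -0.062] yaw 48.08 w 0.0195
```

Emit:
apply_moves(
  series="0 0 0 0 0.0001 0 0; 0 0 0 0 0.0001 0 0; 0 0 0 0 0.0001 0 0; 0 0 0 0 0.0001 0 0; 0 0 0 0 0.0001 0 0; 0 0 0 0 0.0001 0 0; 0 0 0 0 0.0001 0 0; 0 0 0 0 0.0001 0 0",
)

```text
clock: 18.85
tcp_pos: [0.5831, -0.1426, 0.0442]
orientation: [0.57, 1.495, -0.575]
contact_force: [-5.5, -6.3, 0.6]
grip_width: 0.0195
```

```bash

python3 - <<'E'
from h import *
sent([0,0,0,0,.0001,0]); stat()
W=cam('wrist'); im=grab_frame('wrist'); cv2.imwrite('pics/wrist4.png',im); crop(im,240,90,470,330,2.5,'w4.png')
E
```

```text
cmd [ 0.5842 -0.14    0.0439] [ 0.571   1.4943 -0.571 ]
t 18.85 tcp [ 0.58308 -0.14258  0.04421] trayxy mm [ 574.52 -173.9    44.21] cmd [ 575.79 -171.44   43.9 ] F [-5.85 -5.96  0.55] M [-1.239  1.302 -0.006] yaw 48.08 w 0.0195
```

View pics/w4.png

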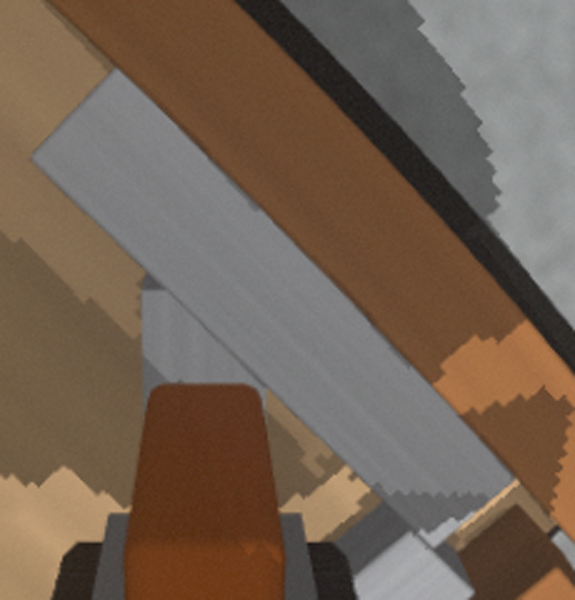

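Emit:
apply_moves(
  series="0 0 0 0 0 0 0; 0 0 0 0 0 0 0; 0 0 0 0 0 0 0; 0 0 0 0 0 0 0; 0 0 0 0 0 0 0; 0 0 0 0 0 0 0; 0 0 0 0 0 0 0; 0 0 0 0 0 0 0; 0 0 0 0 0 0 0; 0 0 0 0 0 0 0",
)

```text
clock: 20.15
tcp_pos: [0.5831, -0.1426, 0.0442]
orientation: [0.57, 1.495, -0.575]
contact_force: [-4.9, -6.2, -0.2]
grip_width: 0.0193
```

```bash

python3 - <<'E'
from h import *
stat(); print(step(-8,-9,0)); im=grab_frame('side'); cv2.imwrite('pics/side4.png',im); crop(im,270,130,400,260,5,'d4.png')
E
```

```text
t 20.15 tcp [ 0.58312 -0.14255  0.04423] trayxy mm [ 574.56 -173.88   44.23] cmd [ 575.79 -171.44   43.9 ] F [-5.27 -5.89 -0.17] M [-1.27   1.337 -0.05 ] yaw 48.08 w 0.0193
[-0.      -0.01202  0.00069]
```

View pics/d4.png

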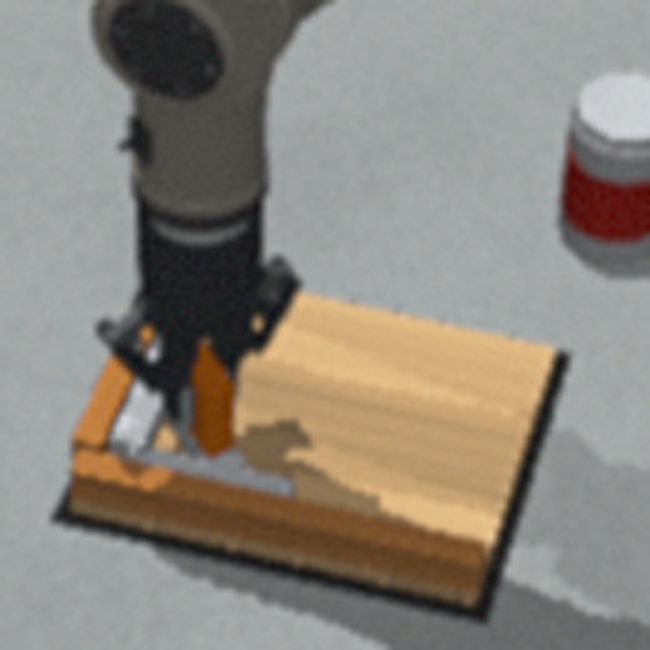

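Emit:
apply_moves(
  series="0 0 0 0 -0.002 0.0003 0; 0 0 0 -0.001 -0.006 0.0005 0; 0 0 0 -0.003 -0.012 0.0007 0; 0 0 0 -0.015 -0.013 0.0007 0; 0 0 0 -0.04 -0.013 0.0007 0; 0 0 0 -0.07 -0.013 0.0007 0; 0 0 0 -0.095 -0.013 0.0007 0; 0 0 0 -0.106 -0.013 0.0007 0; 0 0 0 -0.106 -0.013 0.0007 0",
)

```text
clock: 21.32
tcp_pos: [0.5766, -0.1501, 0.1511]
orientation: [0.571, 1.493, -0.57]
contact_force: [-0.3, -0.8, -2.8]
grip_width: 0.0195
```

```bash

python3 - <<'E'
from h import *
sent([0,0,0,-.106,-.013,.0007]); stat(); print(rel([.500,.1915,.15],51))
E
```

```text
cmd [ 0.5761 -0.1502  0.1499] [ 0.571   1.4943 -0.571 ]
t 21.32 tcp [ 0.57662 -0.15013  0.15106] trayxy mm [ 567.65 -181.1   151.06] cmd [ 567.11 -181.13  149.9 ] F [-0.33 -0.75 -2.76] M [-0.054  0.023 -0.008] yaw 48.18 w 0.0195
(array([-0.0493, -0.    , -0.    ]), array([-1.000e-04,  2.039e-01, -2.846e-01]))
```

Emit:
apply_moves(
  series="-0.008 0 0 0 0.018 -0.025 0; -0.016 0 0 0 0.05 -0.07 0; -0.024 0 0 0 0.08 -0.115 0; -0.032 0 0 0 0.115 -0.162 0; -0.04 0 0 0 0.15 -0.21 0; -0.049 0 0 0 0.18 -0.252 0; -0.049 0 0 0 0.198 -0.277 0; -0.049 0 0 0 0.204 -0.2846 0; -0.049 0 0 0 0.204 -0.2846 0; -0.049 0 0 0 0.204 -0.2846 0; -0.049 0 0 0 0.204 -0.2846 0",
)

```text
clock: 22.7
tcp_pos: [0.5005, 0.19, 0.15]
orientation: [0.534, 1.504, -0.535]
contact_force: [0.3, -0.2, -2.0]
grip_width: 0.0191
```

```bash

python3 - <<'E'
from h import *
sent([-.049,0,0,0,.204,-.2846]); stat()
im=grab_frame('side'); cv2.imwrite('pics/side5.png',im); crop(im,220,200,370,370,3.5,'d5.png')
E
```

```text
cmd [0.5    0.1916 0.1499] [ 0.533   1.5043 -0.533 ]
t 22.7 tcp [0.50046 0.18998 0.15005] trayxy mm [510.   162.64 150.05] cmd [509.67 164.28 149.9 ] F [ 0.28 -0.18 -2.05] M [-0.014  0.014 -0.012] yaw 50.84 w 0.0191
```

View pics/d5.png

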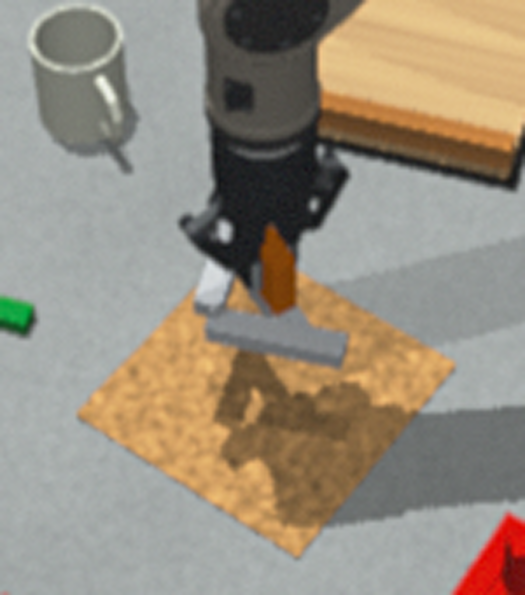

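Emit:
apply_moves(
  series="0 0 0 0.02 0 0 0; 0 0 0 0.045 0 0 0; 0 0 0 0.07 0 0 0; 0 0 0 0.092 0 0 0; 0 0 0 0.107 0 0 0; 0 0 0 0.113 0 0 0; 0 0 0 0.115 0 0 0; 0 0 0 0.1155 0 0 0; 0 0 0 0.1155 0 0 0; 0 0 0 0.1155 0 0 0; 0 0 0 0.1155 0 0 0",
)

```text
clock: 24.12
tcp_pos: [0.5002, 0.1917, 0.0349]
orientation: [0.533, 1.504, -0.533]
contact_force: [0.4, -0.2, -2.4]
grip_width: 0.0195
```

```bash

python3 - <<'E'
from h import *
sent([0,0,0,.1155,0,0]); stat()
E
```

```text
cmd [0.5    0.1916 0.0344] [ 0.533   1.5043 -0.533 ]
t 24.12 tcp [0.50017 0.19166 0.03493] trayxy mm [509.8  164.34  34.93] cmd [509.67 164.28  34.4 ] F [ 0.37 -0.24 -2.4 ] M [-0.04   0.003 -0.05 ] yaw 50.98 w 0.0195
```

Emit:
apply_moves(
  series="0 0 0 0.0005 0 0 0; 0 0 0 0.001 0 0 0; 0 0 0 0.0015 0 0 0; 0 0 0 0.002 0 0 0; 0 0 0 0.0023 0 0 0; 0 0 0 0.0023 0 0 0; 0 0 0 0.0023 0 0 0",
)

```text
clock: 25.0
tcp_pos: [0.5001, 0.1916, 0.0327]
orientation: [0.533, 1.504, -0.533]
contact_force: [-1.9, -1.2, 4.8]
grip_width: 0.0191
```

```bash

python3 - <<'E'
from h import *
sent([0,0,0,.0023,0,0]); stat()
E
```

```text
cmd [0.5    0.1916 0.0321] [ 0.533   1.5043 -0.533 ]
t 25.0 tcp [0.50006 0.19163 0.03269] trayxy mm [509.69 164.3   32.69] cmd [509.67 164.28  32.1 ] F [-2.   -1.14  4.83] M [-0.257  0.587 -0.004] yaw 50.98 w 0.0191
```

Emit:
apply_moves(
  series="0 0 0 -0.0003 0 0 0; 0 0 0 -0.0003 0 0 0.3; 0 0 0 -0.0003 0 0 0.6; 0 0 0 -0.0003 0 0 0.8; 0 0 0 -0.0003 0 0 0.8; 0 0 0 -0.0003 0 0 0.8",
)

```text
clock: 25.75
tcp_pos: [0.5001, 0.1916, 0.0327]
orientation: [0.533, 1.504, -0.533]
contact_force: [-0.4, -0.7, 1.0]
grip_width: 0.0684
```

```bash

python3 - <<'E'
from h import *
sent([0,0,0,-.0003,0,0]); stat()
E
```

```text
cmd [0.5    0.1916 0.0324] [ 0.533   1.5043 -0.533 ]
t 25.75 tcp [0.50008 0.19163 0.0327 ] trayxy mm [509.72 164.31  32.7 ] cmd [509.67 164.28  32.4 ] F [-0.48 -0.69  0.96] M [ 0.003  0.005 -0.007] yaw 50.98 w 0.0684
```

Emit:
apply_moves(
  series="0 0 0 -0.01 0 0 0.8; 0 0 0 -0.03 0 0 0.8; 0 0 0 -0.06 0 0 0.8; 0 0 0 -0.09 0 0 0.8; 0 0 0 -0.115 0 0 0.8; 0 0 0 -0.13 0 0 0.8; 0 0 0 -0.13 0 0 0.8; 0 0 0 -0.13 0 0 0.8; 0 0 0 -0.13 0 0 0.8",
)

```text
clock: 26.88
tcp_pos: [0.4994, 0.1913, 0.1616]
orientation: [0.532, 1.506, -0.534]
contact_force: [0.5, 0.0, -0.3]
grip_width: 0.0685
```

```bash

python3 - <<'E'
from h import *
sent([0,0,0,-.13,0,0]); stat()
W=cam('wrist'); im=grab_frame('wrist'); cv2.imwrite('pics/wrist6.png',im); np.save('w6.npy',W,allow_pickle=True)
cv2.imwrite('pics/scene6.png',grab_frame('scene'))
E
```

```text
cmd [0.5    0.1916 0.1624] [ 0.533   1.5043 -0.533 ]
t 26.88 tcp [0.49944 0.19132 0.16165] trayxy mm [509.06 164.03 161.65] cmd [509.67 164.28 162.4 ] F [ 0.5  -0.02 -0.28] M [-0.011 -0.006 -0.042] yaw 50.98 w 0.0685
```

View pics/wrist6.png

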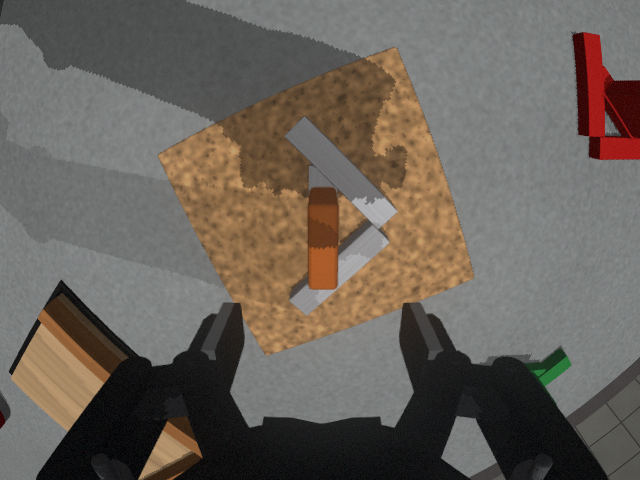

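View pics/scene6.png

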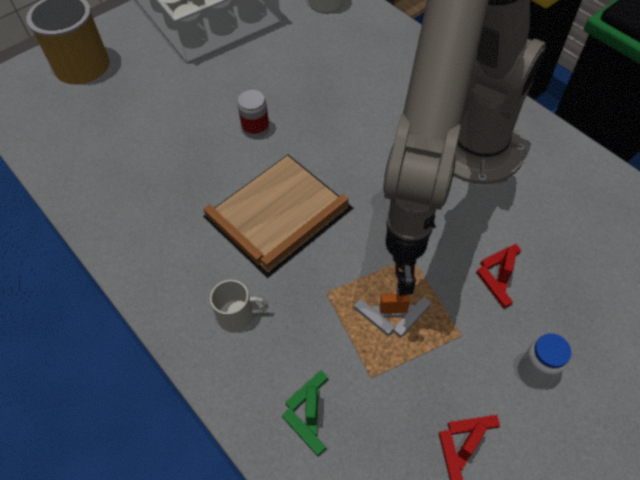

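```bash

python3 - <<'E'
from h import *
W=np.load('w6.npy',allow_pickle=True).item()
q=np.array([onz(W,u,.004)[:2] for u in [(158,155),(397,47),(474,277),(266,354)]]); g=np.array([onz(W,u,.08)[:2] for u in [(308,205),(338,205),(337,289.5),(308,289.5)]])
print(q.mean(0),g.mean(0),g.mean(0)-q.mean(0),np.linalg.norm(np.roll(g,-1,0)-g,axis=1))
o=get_obs(); print(o['clock'],o['contact_force'],abs(o['qvel']).max())
hand_in()
E
```

```text
[0.50076833 0.19098474] [0.5001135  0.19027172] [-0.00065484 -0.00071302] [0.01866218 0.05854453 0.01960795 0.05855263]
26.975 [ 0.50445429 -0.18979703  1.1281782 ] 0.005029864945336466
the job is handed in; nothing more can be done
```

I pressed the corner square into the tray corner at about 6 N on each rail, put it back on its mat and let go. The job was handed in at 27 s. The hand-in reports no verdict.

**Pressing:** I felt rail A and rail B separately, each while clear of the other, and set the square's angle by the twist felt at rail B. I then pressed on both together. For about 2.3 s the readings were 5.3–5.9 N on rail B and about 5.9 N on rail A. The light press started about 1.3 s earlier while the force built up. The largest rail force I read was 6.0 N; I saw only the value at the end of each move, not a continuous trace.

**Flush:** The side picture shows both legs against the rails. The wrist picture shows the +y face along rail A for its full length, and the remaining twist was close to zero. In the wrist picture the B face is mostly hidden, so its fit rests on the force readings and the side view.

**Set down:** The square lies flat, with its grip within about 1 mm of the mat's middle in the last wrist picture. The gripper is open, about 130 mm above the set-down height, and the arm is still. The mug, jar, tin and look-alikes were never approached.

**Checks that disagreed:**
- The force sensor scattered by about 1 N.
- When both rails were pressed, rail A needed about twice the commanded push that the first single touch suggested. I set the pressure from the measured force and moment instead.
- The first camera estimates of the mat's middle differed by up to 4.5 mm between views. I used their mean.

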